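# Press a clay stand ring onto its foot pad and hold it

### The arm

A 7-joint arm with a two-finger parallel gripper is mounted at the origin on the work surface. World frame = base frame: x ahead of the robot, y to its left, z up, the work surface at z = 0. Lengths are in m, angles in rad, forces in N, time in s.
With the tool pointing down it reaches from about 0.4 to 0.85 m from the base axis. Payload 4.5 kg.
Tool frame: the origin (TCP) lies midway between the tips of the shut fingers; the grasp point (between the pads) lies 19 mm behind it; z points along the fingers, y is the line along which they close (so a half turn about z gives the same grasp; the last joint's range is limited). The gripper opens to 88 mm and grips with 3 to 60 N. Pads are 18 mm wide; open, the fingers measure 123 mm over their backs; the gripper's body (75 mm by 187 mm) begins 45 mm behind the grasp point.
Start: joints at [1.25, 0.689, -0.195, 1.565, 0.157, 0.902, -0.215], TCP at [0.217, -0.586, 0.239] pointing down, gripper open.
Joint ranges: [-3.01, 3.01], [-0.46, 2.08], [-1.47, 1.51], [0.13, 2.56], [-1, 4.14], [0.04, 2.09], [-2.66, 2.66]. Speed limits (rad/s): [2.57, 2.57, 3.14, 3.14, 3.14, 3.14, 3.14].

### API

Orientations are given as a unit quaternion [x, y, z, w].
In Python, from plant import r gives the robot as it stands.
- The arm moves only by the tool carry_out, never from a script. Its argument "plan" is a list of rows, each an object with "rot": the turn, a rotation vector about the tool's x, y, z in rad, a list of three; "xyz": the shift along the tool's x, y, z in m, a list of three; "grip": the closure in counts, from 0 (fully open) to 255 (shut). In form: [{"rot": [wx, wy, wz], "xyz": [dx, dy, dz], "grip": grip}, ...]. A call has 1 to 8 rows; each row is the pose to reach, as a shift and turn from the pose commanded when the call began, along the tool's axes at that moment; what a row does not reach only later rows make up. A row lasts 1/12 s, in which the tool goes at most 41.7 mm and 7.16 degrees, less where a joint would pass 70% of its speed; a pose out of reach is approached as far as the arm can. A call with a gripper value outside its range is refused whole. The fingers move at their own pace and stop on an object; "squeeze" is the grip in N (left out, the last holds). Time passes only in rows, so rows that repeat a pose let the fingers close. It gives the time, the measured TCP pose, the force, the opening and the grip force at its end, in the units of the state.
- r.get_state(): the state, without advancing time (a new reading comes with each control period).
- r.snapshot(name): name is "scene" or "side" or "wrist"; returns the picture (480x640x3 uint8, red, green, blue); there is no depth.
- r.camera_params(name): a dict with "fx", "fy", "cx", "cy" (pixels), "position" and "attitude" of the camera in the world; the wrist camera has in their place "hand_eye" (4x4, takes a point from camera to tool coordinates, whose origin is the TCP and whose axes are the flange's). Camera axes: x right, y down, z forward; pixel columns grow to the right and rows downward; lengths in m; the calibration is good to about 2 mm. The wrist camera is an equidistant fisheye: a pixel r from the principal point sees the ray r / f radians off the axis. A picture is of the moment at which its call begins: read the wrist's pose just before it. camera_params takes no time and is no camera call.
- r.finish_job(): hands the job in; it is judged then, once.
The state is a dict: "clock": time; "q": joint angles; "qd": joint speeds; "joint_torque": joint torques, N m; "tool_pos": TCP position; "eef_rot": TCP orientation; "contact_force": force on the tool from outside, world axes, zero at the start; "moment": the same for the moment, N m; "opening": opening from 0.0 (shut) to 1.0 (fully open); "finger_force": force on a finger pad.
Only numpy, scipy, OpenCV 4.12 (cv2) and the standard library are available. Lean on these libraries where they do the work, as an engineer would, in place of code of your own. Each camera call takes 0.05 s, during which the arm holds its last target. There are 200 camera calls.

### The job

Slide the taller of the two clay rings down over the upright steel post of the pad press, then press it down against the sprung brass sleeve until the ring sits fully home on the cork-faced shoulder. Press firmly but without ramming, and finish while still holding the ring with the gripper and pressing it home, so that the stick-on pad can take. Leave the short ring, tea cup, teapot and planter where they stand.

Things in the scene. Friction and masses are not known exactly. Their poses are not given: they have to be found in the camera images.
- tall_ring: The work piece: a plain unglazed clay ring (short tube), standing upright, 60 mm outside diameter, 35 mm bore, 50 mm tall, about 0.19 kg (0.13 to 0.26). Origin at the centre of its underside, z up along its axis. Takes over 60 N of grip across its outside.
- short_ring: Bystander: a clay ring of the same diameters but only 26 mm tall. Origin at the centre of its underside. Leave it alone.
- press: The pad press, fixed to the table: a grey base plate 140 mm (x) by 110 mm (y) by 12 mm thick, and a plain steel post of 30 mm diameter standing in its middle, its top 105 mm above the table with an 8 mm high lead-in cone narrowing to 21 mm. Origin on the post's axis at the table; z up along the post. Nothing on it stands higher than the post.
- post_top (a point): Centre of the post's top, 105 mm above the table, on the post's axis.
- shoulder: The hard stop: a fixed round steel shoulder, 58 mm diameter, around the foot of the post, with a cork face on top 55 mm above the table (flange of 68 mm diameter at its foot, 12 to 22 mm above the table). Origin on the post's axis, 12 mm above the table.
- stop_face (a point): Centre of the shoulder's cork top face, 55 mm above the table, on the post's axis: the ring's underside is here when home, and its top is then level with the post's top.
- sleeve (a joint): Travel in m of the sprung brass sleeve (41 mm diameter, around the post, sliding in the shoulder): 0 = up, its top 14 mm above the cork face (69 mm above the table); 0.014 = pushed down level with the cork face. Its spring pushes up with about 4 N at 0, 8 N at 0.014 (300 N/m), and lifts the ring off again if let go. It can sink 3 mm below the cork face, but a ring is stopped by the shoulder first.
- tea_cup: Bystander: white cup, 60 mm diameter, 42 mm tall, origin under its centre.
- teapot: Bystander: dark clay teapot, 100 mm diameter, 93 mm tall, about 160 mm over spout (+x) and handle (-x), origin under its centre.
- planter: Bystander: ochre rectangular planter on four feet, 130 mm (x) by 93 mm (y) by 56 mm, origin under its centre.
Things that resemble listed ones, but are neither listed nor needed, are in the scene too. Of the things shaped like the press, the grey one is meant.

How it is judged:
By the outcome, as a careful person would: the job done as asked, in the order asked, and still so for the second after the job is handed in, while the arm keeps its last pose, push and grip.
It also fails if it takes over 45 s, if anything falls off the work surface, if the arm or the gripper's body presses on something with over 40 N, if the wrist force passes 120 N, or if a joint passes its speed limit or range.

## Working session

There is one attempt and no reset: what is moved stays moved. The work goes in short steps, Python scripts to look and compute and a tool call to move; the robot and the scene stay as the last step left them, time stands still between calls to the robot, and variables do not carry over. Pictures are saved under pics/ and viewed, at most 10 in all, crops included, and the job is handed in when it is done.

Besides the shell and the picture viewer there is one more tool, called after "Emit:" by a JSON object that holds its "fn" and its "kwargs". carry_out: Moves the arm, as the interface text tells. Its arguments: {"type":"object","properties":{"plan":{"type":"array"},"squeeze":{"type":"number"}},"required":["plan"]}

```bash
mkdir -p pics
python3 - <<'E'
from plant import r
import cv2,json
for n in("scene","side","wrist"):
    print(n,r.camera_params(n))
print(r.get_state())
for n in("scene","side"):
    cv2.imwrite(f"pics/{n}0.png",cv2.cvtColor(r.snapshot(n),cv2.COLOR_RGB2BGR))
E
```

```text
scene {'fx': 445.7615007194968, 'fy': 445.7615007194968, 'cx': 326.35759172530317, 'cy': 238.90714371066568, 'position': array([0.92578985, 0.50183113, 0.89443033]), 'attitude': array([ 0.29958377,  0.89362662, -0.31744175, -0.10445939])}
side {'fx': 448.6545272733532, 'fy': 448.6545272733532, 'cx': 316.85189909357575, 'cy': 244.19375552615588, 'position': array([0.22827515, 0.49703087, 0.79725479]), 'attitude': array([-0.21734929,  0.91779348, -0.32111154,  0.08545055])}
wrist {'fx': 371.64829954431775, 'fy': 371.64829954431775, 'cx': 319.5518154517346, 'cy': 234.43116755867842, 'hand_eye': array([[-7.61673313e-04, -9.50026769e-01, -3.12167515e-01,
         8.08939510e-02],
       [ 9.99999554e-01, -8.97683024e-04,  2.91990437e-04,
         1.19625374e-03],
       [-5.57626211e-04, -3.12167154e-01,  9.50027030e-01,
        -1.46187015e-01],
       [ 0.00000000e+00,  0.00000000e+00,  0.00000000e+00,
         1.00000000e+00]])}
{'clock': 0.0, 'q': array([ 1.24977175,  0.6899625 , -0.19447953,  1.5663377 ,  0.15731338,
        0.90250014, -0.21507337]), 'qd': array([ 5.28015715e-04, -1.43549187e-03,  4.53169512e-05, -8.98799801e-04,
       -5.68347109e-04,  1.74192754e-03,  2.86190415e-04]), 'joint_torque': array([-4.70453469e-04, -5.27547848e+01, -1.26731638e+00, -1.53424054e+01,
       -5.26993372e-02,  6.62337639e-03,  1.71344518e-04]), 'tool_pos': array([ 0.21685508, -0.58550321,  0.23792426]), 'eef_rot': array([ 9.84295152e-01,  1.76528262e-01, -2.41562124e-04, -8.75932138e-04]), 'contact_force': array([ 0.4868937 ,  0.04090527, -0.42329368]), 'moment': array([-0.01425316, -0.05721072,  0.00715632]), 'finger_force': 0.0, 'opening': 0.9997257190304341}
```

View pics/scene0.png

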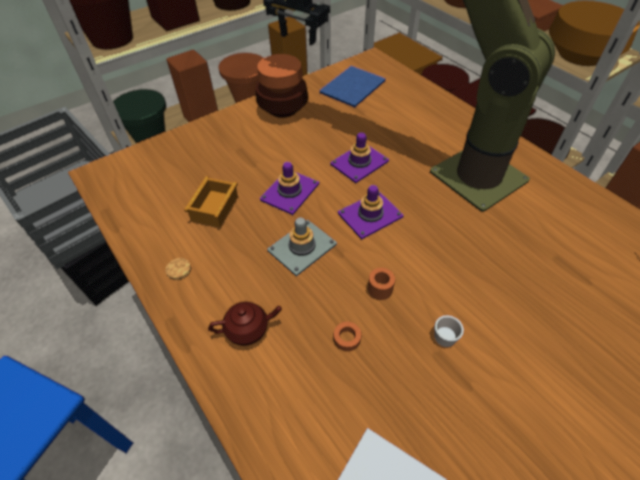

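View pics/side0.png

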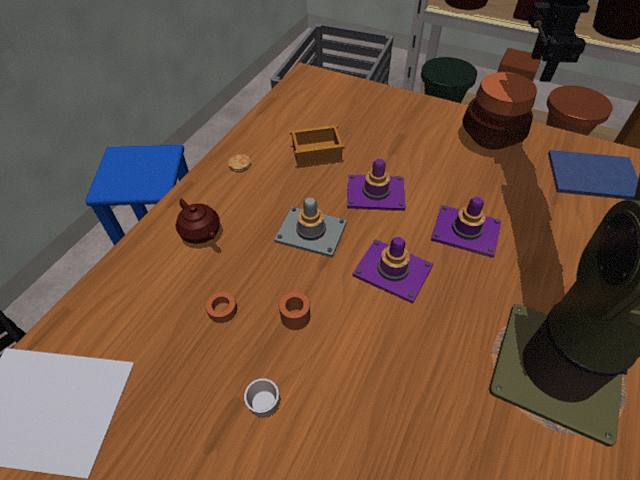

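The scene view shows the grey press, post top at about (300,222), and the tall ring, top centre about (381,276). In the side view they are at about (310,201) and (294,302). The short ring is at (347,336) in scene and (221,306) in side. I'll enlarge crops and triangulate.

```bash
cat > h.py <<'E'
import numpy as np, cv2
from scipy.spatial.transform import Rotation as R
from plant import r
def ray(n,uv):
    p=r.camera_params(n); d=np.array([(uv[0]-p['cx'])/p['fx'],(uv[1]-p['cy'])/p['fy'],1])
    return np.array(p['position']),R.from_quat(p['attitude']).apply(d)
def at(n,uv,z):
    o,d=ray(n,uv); return o+d*(z-o[2])/d[2]
def tri(a,b):
    A=np.zeros((3,3));B=np.zeros(3)
    for n,uv in(("scene",a),("side",b)):
        o,d=ray(n,uv); d/=np.linalg.norm(d); M=np.eye(3)-np.outer(d,d); A+=M;B+=M@o
    return np.linalg.solve(A,B)
def wray(uv,st):
    p=r.camera_params("wrist"); H=np.array(p['hand_eye'])
    v=np.array([uv[0]-p['cx'],uv[1]-p['cy']]);q=np.hypot(*v);t=q/p['fx']
    d=np.r_[v/q*np.sin(t),np.cos(t)]; Rt=R.from_quat(st['eef_rot'])
    return st['tool_pos']+Rt.apply(H[:3,3]),Rt.apply(H[:3,:3]@d)
def wat(uv,st,z):
    o,d=wray(uv,st); return o+d*(z-o[2])/d[2]
def wpix(P,st):
    p=r.camera_params("wrist"); H=np.array(p['hand_eye']);Rt=R.from_quat(st['eef_rot'])
    c=H[:3,:3].T@(Rt.inv().apply(P-st['tool_pos'])-H[:3,3])
    s=np.hypot(c[0],c[1]);t=np.arctan2(s,c[2])
    return p['cx']+p['fx']*t*c[0]/s,p['cy']+p['fx']*t*c[1]/s
E
python3 - <<'E'
from h import *
print("post",tri((300,222),(310,201)),at("scene",(300,222),.105),at("side",(310,201),.105))
print("ring",tri((381,276),(294,302)),at("scene",(381,276),.05),at("side",(294,302),.05))
print("short",at("scene",(347,334),.026),at("side",(221,304),.026))
for n,uv in(("cup",(448,325)),("pot",(246,318))): print(n,at("scene",uv,.04))
print("purple",at("scene",(373,190),.1))
a=cv2.imread("pics/scene0.png")[195:335,260:420];b=cv2.imread("pics/side0.png")[190:330,200:360]
cv2.imwrite("pics/c.png",np.vstack([cv2.resize(x,None,fx=2.1,fy=2.1,interpolation=2) for x in(a,b)]))
E
```

```text
post [ 0.55966439 -0.09322133  0.10268002] [ 0.561292   -0.08962707  0.105     ] [ 0.5588721  -0.09319536  0.105     ]
ring [0.48510664 0.11801296 0.05560706] [0.48217547 0.11550324 0.05      ] [0.48705329 0.11509036 0.05      ]
short [0.62670645 0.17315833 0.026     ] [0.62414387 0.17191539 0.026     ]
cup [0.44668498 0.29184219 0.04      ]
pot [0.78172982 0.01732681 0.04      ]
purple [ 0.35127068 -0.07018595  0.1       ]
```

View pics/c.png

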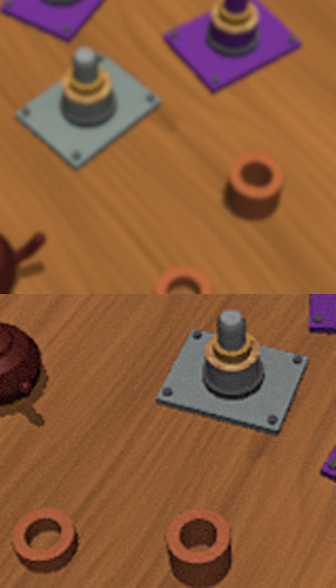

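```bash
cat >> h.py <<'E'
def shift(P,st=None):
    st=st or r.get_state(); return R.from_quat(st['eef_rot']).inv().apply(np.array(P)-st['tool_pos']).round(4)
E
python3 - <<'E'
from h import *
print("ring",tri((382,278),(294.8,305)))
print("stack top",tri((279,65),(507,90)),"low",at("scene",(281,105),0.03),at("side",(497,130),.03))
print(shift((.484,.116,.24)))
E
```

```text
ring [0.48298466 0.1198219  0.04824613]
stack top [ 0.2696398  -0.61567842  0.15726793] low [ 0.28296737 -0.60538432  0.03      ] [ 0.26046294 -0.62025778  0.03      ]
[ 0.4942 -0.565  -0.0011]
```

Emit:
{"fn": "carry_out", "kwargs": {"plan": [{"rot": [0,0,0],"xyz": [0.02,-0.023,-0.02],"grip": 0},{"rot": [0,0,0],"xyz": [0.045,-0.051,-0.03],"grip": 0},{"rot": [0,0,0],"xyz": [0.07,-0.08,-0.03],"grip": 0},{"rot": [0,0,0],"xyz": [0.095,-0.108,-0.03],"grip": 0},{"rot": [0,0,0],"xyz": [0.12,-0.137,-0.03],"grip": 0},{"rot": [0,0,0],"xyz": [0.145,-0.165,-0.03],"grip": 0},{"rot": [0,0,0],"xyz": [0.17,-0.194,-0.03],"grip": 0},{"rot": [0,0,0],"xyz": [0.195,-0.223,-0.03],"grip": 0}]}}

```text
clock: 0.77
tool_pos: [0.3226, -0.3074, 0.2686]
eef_rot: [0.984, 0.176, -0.0, -0.0]
contact_force: [0.6, 0.8, -0.0]
opening: 1.0
finger_force: 0.0
```

Emit:
{"fn": "carry_out", "kwargs": {"plan": [{"rot": [0,0,0],"xyz": [0.025,-0.0285,0],"grip": 0},{"rot": [0,0,0],"xyz": [0.05,-0.057,0],"grip": 0},{"rot": [0,0,0],"xyz": [0.075,-0.086,0],"grip": 0},{"rot": [0,0,0],"xyz": [0.1,-0.114,0],"grip": 0},{"rot": [0,0,0],"xyz": [0.125,-0.143,0],"grip": 0},{"rot": [0,0,0],"xyz": [0.15,-0.171,0],"grip": 0},{"rot": [0,0,0],"xyz": [0.175,-0.2,0],"grip": 0},{"rot": [0,0,0],"xyz": [0.195,-0.223,0],"grip": 0}]}}

```text
clock: 1.43
tool_pos: [0.4285, -0.0293, 0.2687]
eef_rot: [0.984, 0.178, 0.0, -0.0]
contact_force: [0.5, 0.6, 0.3]
opening: 0.999
finger_force: 0.0
```

Run:
```python
from h import *
s=r.get_state();print(s['clock'],s['tool_pos'],s['eef_rot'],s['q'],shift((.484,.117,.2)))
```

```text
1.4333 [ 0.4284725  -0.02933448  0.2687014 ] [ 9.84102381e-01  1.77601634e-01  2.25886279e-04 -3.34313334e-04] [ 0.11312041  0.39760421 -0.21580353  2.08244026  0.13214938  0.67373386
 -1.40348437] [ 0.1031 -0.1177  0.0688]
```

Emit:
{"fn": "carry_out", "kwargs": {"plan": [{"rot": [0,0,0],"xyz": [0.025,-0.028,0.01],"grip": 0},{"rot": [0,0,0],"xyz": [0.05,-0.056,0.025],"grip": 0},{"rot": [0,0,0],"xyz": [0.072,-0.083,0.045],"grip": 0},{"rot": [0,0,0],"xyz": [0.093,-0.107,0.06],"grip": 0},{"rot": [0,0,0],"xyz": [0.103,-0.1175,0.069],"grip": 0},{"rot": [0,0,0],"xyz": [0.103,-0.1175,0.069],"grip": 0},{"rot": [0,0,0],"xyz": [0.103,-0.1175,0.069],"grip": 0}]}}

```text
clock: 2.02
tool_pos: [0.4831, 0.1138, 0.199]
eef_rot: [0.984, 0.177, -0.001, 0.0]
contact_force: [0.4, 0.2, -0.2]
opening: 1.0
finger_force: 0.0
```

Run:
```python
from h import *
s=r.get_state();im=cv2.cvtColor(r.snapshot("wrist"),cv2.COLOR_RGB2BGR);cv2.imwrite("pics/w1.png",im)
print(s['tool_pos'],s['eef_rot'],wpix(np.array([.484,.117,.05]),s))
```

```text
[0.48305476 0.11380256 0.19903181] [ 9.84155429e-01  1.77304727e-01 -1.02759561e-03  2.63828501e-04] (np.float64(314.69386464489764), np.float64(213.12895007259377))
```

View pics/w1.png

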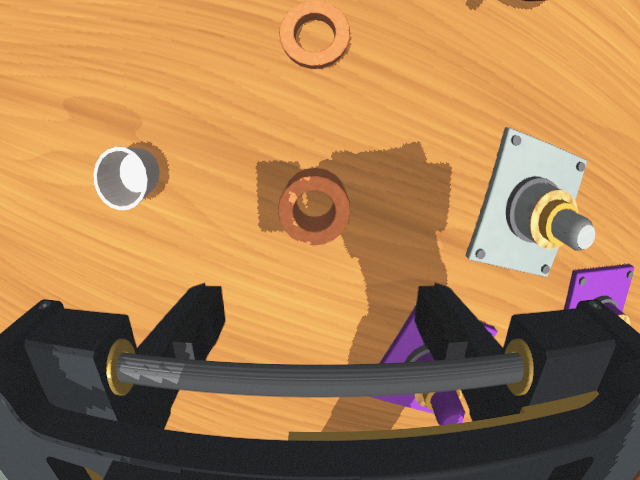

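The wrist view shows the tall ring with its outline spanning about x 278–350, y 168–245, and the short ring up at (315,33). The grey post's top is at (585,237), and its base-plate bolts are at (516,140), (581,166), (480,253) and (545,269).

Run:
```python
from h import *
from scipy.optimize import least_squares
s=r.get_state(); print(s['tool_pos'])
a=np.linspace(0,6.283,60)
def bb(c):
    p=np.array([wpix(np.array([c[0]+.03*np.cos(t),c[1]+.03*np.sin(t),z]),s) for z in(0,.05) for t in a]); return np.r_[p.min(0),p.max(0)]
o=least_squares(lambda c:bb(c)-[278.5,168,350,245],[.484,.117]); print(o.x,o.fun)
# mask check
im=cv2.imread("pics/w1.png"); hsv=cv2.cvtColor(im,cv2.COLOR_BGR2HSV)
print(hsv[235,315],hsv[190,290],hsv[205,400],hsv[175,315])
print("post",wat((586,237),s,.105))
P=[wat(u,s,.012) for u in((516,140),(581,166),(480,253),(545,269))];print(np.array(P).round(4),np.mean(P,0))
print(shift((*o.x,.012)))
```

```text
[0.48311291 0.11251576 0.19958348]
[0.48509298 0.11641025] [-0.62416492 -0.93285909  0.61943915  0.92343027]
[ 10 159 184] [ 11 160 186] [ 14 153 157] [ 11 159 106]
post [ 0.55968883 -0.09709934  0.105     ]
[[ 0.6142 -0.0457  0.012 ]
 [ 0.6267 -0.1365  0.012 ]
 [ 0.4945 -0.0608  0.012 ]
 [ 0.5056 -0.1514  0.012 ]] [ 0.56025    -0.09859213  0.012     ]
[ 0.0035 -0.0031  0.1876]
```

Emit:
{"fn": "carry_out", "kwargs": {"plan": [{"rot": [0,0,0],"xyz": [0.002,-0.001,0.03],"grip": 0},{"rot": [0,0,0],"xyz": [0.003,-0.002,0.065],"grip": 0},{"rot": [0,0,0],"xyz": [0.003,-0.002,0.1],"grip": 0},{"rot": [0,0,0],"xyz": [0.003,-0.002,0.13],"grip": 0},{"rot": [0,0,0],"xyz": [0.003,-0.002,0.16],"grip": 0},{"rot": [0,0,0],"xyz": [0.003,-0.002,0.177],"grip": 0},{"rot": [0,0,0],"xyz": [0.003,-0.002,0.185],"grip": 0},{"rot": [0,0,0],"xyz": [0.003,-0.002,0.186],"grip": 0}]}}

```text
clock: 2.73
tool_pos: [0.4853, 0.1148, 0.0132]
eef_rot: [0.984, 0.175, -0.001, 0.001]
contact_force: [0.3, 0.2, -0.6]
opening: 0.994
finger_force: 0.0
```

Run:
```python
from h import *
s=r.get_state();im=cv2.cvtColor(r.snapshot("wrist"),cv2.COLOR_RGB2BGR);cv2.imwrite("pics/w2.png",im[100:460,80:560])
print(s['tool_pos']);s=r.get_state();print(s['tool_pos'],[wpix(s['tool_pos']*[1,1,0]+[0,0,.05],s)])
```

```text
[0.48532181 0.11475686 0.01316426]
[0.48586838 0.11524106 0.01397977] [(np.float64(316.3126019736325), np.float64(351.8792876158825))]
```

View pics/w2.png

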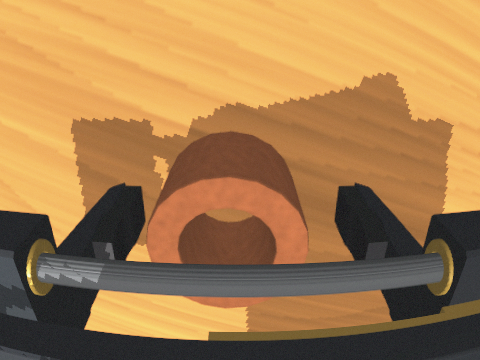

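The ring stands between the open fingers. Its top circle spans about x 228–389, y 278–408 in full-picture pixels, and it is a little left of centre.

Run:
```python
from h import *
from scipy.optimize import least_squares
s=r.get_state(); a=np.linspace(0,6.283,60)
def bb(c):
    p=np.array([wpix(np.array([c[0]+.03*np.cos(t),c[1]+.03*np.sin(t),.05]),s) for t in a]); return np.r_[p.min(0),p.max(0)]
o=least_squares(lambda c:bb(c)-[228,278,389,408],[.484,.117]); print(o.x,o.fun,shift((*o.x,.012)))
```

```text
[0.48484931 0.11801737] [-1.52312447 -0.60898419  1.48815211  1.5344779 ] [ 0.    -0.003  0.002]
```

Emit:
{"fn": "carry_out", "kwargs": {"plan": [{"rot": [0,0,0],"xyz": [0,-0.0025,0.001],"grip": 0},{"rot": [0,0,0],"xyz": [0,-0.0025,0.001],"grip": 60},{"rot": [0,0,0],"xyz": [0,-0.0025,0.001],"grip": 150},{"rot": [0,0,0],"xyz": [0,-0.0025,0.001],"grip": 255},{"rot": [0,0,0],"xyz": [0,-0.0025,0.001],"grip": 255},{"rot": [0,0,0],"xyz": [0,-0.0025,0.001],"grip": 255},{"rot": [0,0,0],"xyz": [0,-0.0025,0.001],"grip": 255},{"rot": [0,0,0],"xyz": [0,-0.0025,0.001],"grip": 255}], "squeeze": 50}}

```text
clock: 3.45
tool_pos: [0.4852, 0.119, 0.0131]
eef_rot: [0.984, 0.177, 0.0, -0.0]
contact_force: [-0.3, -0.1, 5.6]
opening: 0.658
finger_force: 49.7
```

Emit:
{"fn": "carry_out", "kwargs": {"plan": [{"rot": [0,0,0],"xyz": [0,0,-0.005],"grip": 255},{"rot": [0,0,0],"xyz": [0,0,-0.02],"grip": 255},{"rot": [0,0,0],"xyz": [0,0,-0.045],"grip": 255},{"rot": [0,0,0],"xyz": [0,0,-0.07],"grip": 255},{"rot": [0,0,0],"xyz": [0,0,-0.1],"grip": 255},{"rot": [0,0,0],"xyz": [0,0,-0.125],"grip": 255},{"rot": [0,0,0],"xyz": [0,0,-0.14],"grip": 255},{"rot": [0,0,0],"xyz": [0,0,-0.145],"grip": 255}]}}

```text
clock: 4.12
tool_pos: [0.4858, 0.1189, 0.16]
eef_rot: [0.984, 0.176, 0.002, -0.0]
contact_force: [-0.0, 0.2, -2.6]
opening: 0.657
finger_force: 49.7
```

Run:
```python
from h import *
s=r.get_state();im=cv2.cvtColor(r.snapshot("wrist"),cv2.COLOR_RGB2BGR);cv2.imwrite("pics/w3.png",im)
print({k:s[k] for k in('clock','tool_pos','eef_rot','contact_force','opening','finger_force')})
print(shift((.5600,-.0975,.155)))
```

```text
{'clock': 4.1167, 'tool_pos': array([0.48582108, 0.11892846, 0.16000954]), 'eef_rot': array([ 9.84336421e-01,  1.76291347e-01,  1.77482682e-03, -1.46269905e-04]), 'contact_force': array([-0.01929359,  0.20094064, -2.64513265]), 'opening': 0.6574780267603715, 'finger_force': 49.69843171478715}
[-0.0054  0.2287  0.0046]
```

View pics/w3.png

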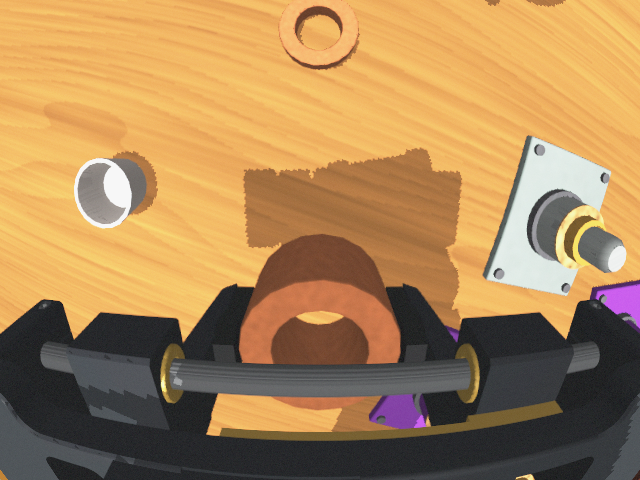

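The ring is held upright between the pads, its top circle spanning x 240–401, y 280–409. The post top is at about (617,258).

```bash
cat >> h.py <<'E'
from scipy.optimize import least_squares
def ringoff(box,s,h,zt=None):
    """tool-frame xy of held ring; h: tool z of top face"""
    a=np.linspace(0,6.283,60);Rt=R.from_quat(s['eef_rot'])
    f=lambda c:np.ravel([(lambda p:np.r_[p.min(0),p.max(0)])(np.array([wpix(s['tool_pos']+Rt.apply([c[0]+.03*np.cos(t),c[1]+.03*np.sin(t),c[2]]),s) for t in a]))])-box
    o=least_squares(f,[0,0,h]);return o.x,o.fun
E
python3 - <<'E'
from h import *
s=r.get_state()
x,f=ringoff([240,280,401,409],s,-.037);print(x,f)
P=wat((617,258),s,.105);print("post",P)
B=[wat(u,s,.012) for u in((540,150),(605,178),(498,273),(566,288))];print(np.mean(B,0))
print(shift((.56,-.0975,.16)))
E
```

```text
[-0.00197683  0.001563   -0.0338334 ] [ 0.08490179 -0.09130365 -0.08538039  0.1210942 ]
post [ 0.56040429 -0.09400519  0.105     ]
[ 0.55996001 -0.09664514  0.012     ]
[-0.0054  0.2287 -0.0004]
```

Emit:
{"fn": "carry_out", "kwargs": {"plan": [{"rot": [0,0,0],"xyz": [0,0.02,0],"grip": 255},{"rot": [0,0,0],"xyz": [-0.001,0.055,0],"grip": 255},{"rot": [0,0,0],"xyz": [-0.002,0.095,0],"grip": 255},{"rot": [0,0,0],"xyz": [-0.003,0.135,0],"grip": 255},{"rot": [0,0,0],"xyz": [-0.0035,0.175,0],"grip": 255},{"rot": [0,0,0],"xyz": [-0.0035,0.205,0],"grip": 255},{"rot": [0,0,0],"xyz": [-0.0035,0.22,0],"grip": 255},{"rot": [0,0,0],"xyz": [-0.0035,0.226,0],"grip": 255}]}}

```text
clock: 4.83
tool_pos: [0.5596, -0.0987, 0.1559]
eef_rot: [0.985, 0.174, -0.001, 0.001]
contact_force: [0.4, 0.2, -2.5]
opening: 0.661
finger_force: 49.7
```

Emit:
{"fn": "carry_out", "kwargs": {"plan": [{"rot": [0,0,0],"xyz": [0,0,0],"grip": 255},{"rot": [0,0,0],"xyz": [0,0,0],"grip": 255}]}}

```text
clock: 5.0
tool_pos: [0.5592, -0.0926, 0.1567]
eef_rot: [0.984, 0.177, -0.001, -0.001]
contact_force: [-0.4, 0.8, -2.2]
opening: 0.66
finger_force: 49.7
```

Run:
```python
from h import *
s=r.get_state();c=lambda n:cv2.cvtColor(r.snapshot(n),cv2.COLOR_RGB2BGR)
w=c("wrist");print(s['tool_pos'],s['eef_rot'],s['contact_force'])
a=c("scene");b=c("side");
for n,i in(("w4",w),("s4",a),("d4",b)):cv2.imwrite(f"pics/{n}.png",i)
z=lambda i,x0,y0,w_,h_:cv2.resize(i[y0:y0+h_,x0:x0+w_],(400,300 if h_*4==w_*3 else 300),interpolation=cv2.INTER_CUBIC)
big=cv2.resize(w[140:440,220:420],(400,600),interpolation=cv2.INTER_CUBIC)
cv2.imwrite("pics/m4.png",np.hstack([big,np.vstack([z(a,240,150,120,90),z(b,250,140,120,90)])]))
```

```text
[ 0.55916949 -0.09263211  0.15669417] [ 9.84178054e-01  1.77176907e-01 -1.01829098e-03 -9.30388832e-04] [-0.35383303  0.77105047 -2.18151637]
```

View pics/m4.png

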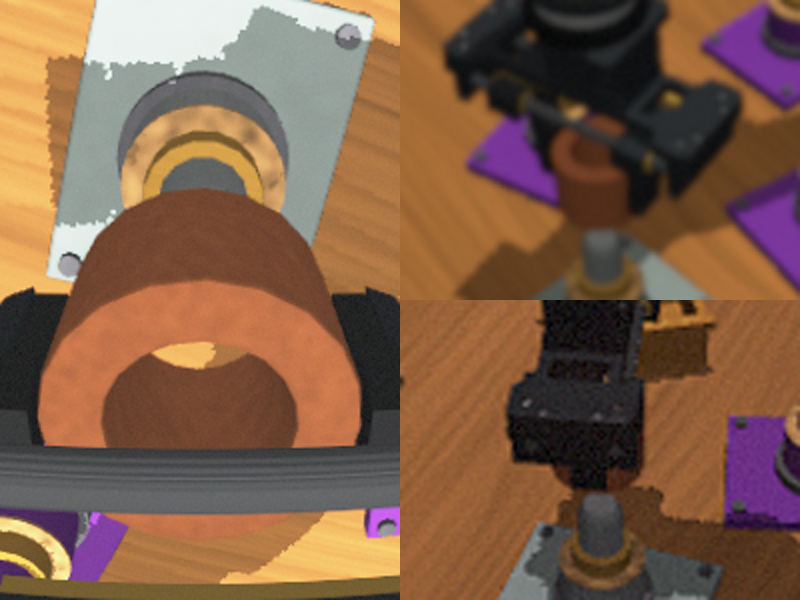

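The ring hangs just above the post. In the wrist view the ring is centred at x≈320 and the shoulder at x≈322. The cork circle spans x 279.5–364 with its top edge at y≈192.5. In scene the ring is centred at x≈297.6 and the post at 300; in side the ring is at about 309.7 and the post at 310.

```bash
cat >> h.py <<'E'
def pix(n,P):
    p=r.camera_params(n);c=R.from_quat(p['attitude']).inv().apply(np.array(P)-p['position']);return np.array([p['cx']+p['fx']*c[0]/c[2],p['cy']+p['fy']*c[1]/c[2]])
E
python3 - <<'E'
from h import *
S=[]
for i in range(8): r.snapshot("side");S.append(r.get_state())
T=np.array([s['tool_pos'] for s in S]);print(T.mean(0),T.std(0),S[-1]['clock'])
s=dict(S[0]);s['tool_pos']=T.mean(0);s['eef_rot']=np.mean([x['eef_rot'] for x in S],0);s['eef_rot']/=np.linalg.norm(s['eef_rot']);print(s['eef_rot'])
x,f=ringoff([239.5,280,400.5,409.5],s,-.037);print("ring tool",x,f)
ringw=s['tool_pos']+R.from_quat(s['eef_rot']).apply(x);print("ring world",ringw)
a=np.linspace(0,6.283,90)
def g(c):
    p=np.array([wpix(np.array([c[0]+.029*np.cos(t),c[1]+.029*np.sin(t),.055]),s) for t in a]);return np.array([p[:,0].min()-279.5,p[:,0].max()-364,p[:,1].min()-192.5])
o=least_squares(g,[.56,-.096]);print("cork",o.x,o.fun,"tool",shift((*o.x,.055),s))
B=[wat((220+348/2,140+37/2),s,.012),wat((220+69/2,140+264/2),s,.012)];print("diag bolts",np.mean(B,0),B)
for n,u in(("scene",(300,222)),("side",(310,201))):
    c=at(n,u,.105);print(n,[pix(n,(c[0],c[1],z)).round(1) for z in(.105,.143,.193)])
E
```

```text
[ 0.56005128 -0.09334116  0.15778472] [1.18409241e-04 6.55755205e-04 6.47567178e-05] 5.55
[ 9.84173459e-01  1.77207757e-01 -3.00773514e-05 -1.07719104e-04]
ring tool [-0.00191765  0.00137032 -0.03407671] [-0.05273085  0.05668848  0.05298536 -0.07524097]
ring world [ 0.55873537 -0.09530117  0.19186117]
cork [ 0.56129001 -0.09588732] [ 1.21476317 -1.21830819 -0.08156043] tool [0.0003 0.0028 0.1028]
diag bolts [ 0.56058841 -0.09597528  0.012     ] [array([ 0.62659114, -0.13315132,  0.012     ]), array([ 0.49458567, -0.05879925,  0.012     ])]
scene [array([300., 222.]), array([299.2, 211. ]), array([298. , 195.6])]
side [array([310., 201.]), array([309.5, 188.2]), array([308.7, 170. ])]
```

Emit:
{"fn": "carry_out", "kwargs": {"plan": [{"rot": [0,0,0],"xyz": [0.001,0.001,0.003],"grip": 255},{"rot": [0,0,0],"xyz": [0.002,0.0014,0.01],"grip": 255},{"rot": [0,0,0],"xyz": [0.002,0.0014,0.018],"grip": 255},{"rot": [0,0,0],"xyz": [0.002,0.0014,0.025],"grip": 255},{"rot": [0,0,0],"xyz": [0.002,0.0014,0.031],"grip": 255},{"rot": [0,0,0],"xyz": [0.002,0.0014,0.035],"grip": 255},{"rot": [0,0,0],"xyz": [0.002,0.0014,0.038],"grip": 255},{"rot": [0,0,0],"xyz": [0.002,0.0014,0.04],"grip": 255}]}}

```text
clock: 6.22
tool_pos: [0.5624, -0.0949, 0.1171]
eef_rot: [0.984, 0.177, -0.0, -0.0]
contact_force: [-0.7, -0.2, -2.2]
opening: 0.657
finger_force: 49.7
```

Emit:
{"fn": "carry_out", "kwargs": {"plan": [{"rot": [0,0,0],"xyz": [0,0,0.001],"grip": 255},{"rot": [0,0,0],"xyz": [0,0,0.002],"grip": 255},{"rot": [0,0,0],"xyz": [0,0,0.003],"grip": 255},{"rot": [0,0,0],"xyz": [0,0,0.004],"grip": 255},{"rot": [0,0,0],"xyz": [0,0,0.005],"grip": 255},{"rot": [0,0,0],"xyz": [0,0,0.006],"grip": 255},{"rot": [0,0,0],"xyz": [0,0,0.006],"grip": 255}]}}

```text
clock: 6.8
tool_pos: [0.5624, -0.0949, 0.1116]
eef_rot: [0.984, 0.176, -0.0, 0.0]
contact_force: [-0.5, 0.5, -2.3]
opening: 0.659
finger_force: 49.7
```

Emit:
{"fn": "carry_out", "kwargs": {"plan": [{"rot": [0,0,0],"xyz": [0,0,0.001],"grip": 255},{"rot": [0,0,0],"xyz": [0,0,0.002],"grip": 255},{"rot": [0,0,0],"xyz": [0,0,0.0035],"grip": 255},{"rot": [0,0,0],"xyz": [0,0,0.005],"grip": 255},{"rot": [0,0,0],"xyz": [0,0,0.0065],"grip": 255},{"rot": [0,0,0],"xyz": [0,0,0.008],"grip": 255},{"rot": [0,0,0],"xyz": [0,0,0.009],"grip": 255},{"rot": [0,0,0],"xyz": [0,0,0.009],"grip": 255}]}}

```text
clock: 7.47
tool_pos: [0.5622, -0.0948, 0.1024]
eef_rot: [0.984, 0.177, -0.0, -0.0]
contact_force: [-0.7, 0.9, -2.5]
opening: 0.659
finger_force: 49.7
```

Run:
```python
from h import *
w=cv2.cvtColor(r.snapshot("wrist"),cv2.COLOR_RGB2BGR)
a=cv2.cvtColor(r.snapshot("scene"),cv2.COLOR_RGB2BGR);b=cv2.cvtColor(r.snapshot("side"),cv2.COLOR_RGB2BGR)
z=lambda i,x0,y0:cv2.resize(i[y0:y0+90,x0:x0+120],(400,300),interpolation=cv2.INTER_CUBIC)
big=cv2.resize(w[140:440,220:420],(400,600),interpolation=cv2.INTER_CUBIC)
cv2.imwrite("pics/m5.png",np.hstack([big,np.vstack([z(a,240,170),z(b,250,150)])]));s=r.get_state();print(s['tool_pos'],s['contact_force'])
```

```text
[ 0.56220393 -0.09482322  0.10255626] [-0.4467867   0.31379416 -2.14957584]
```

View pics/m5.png

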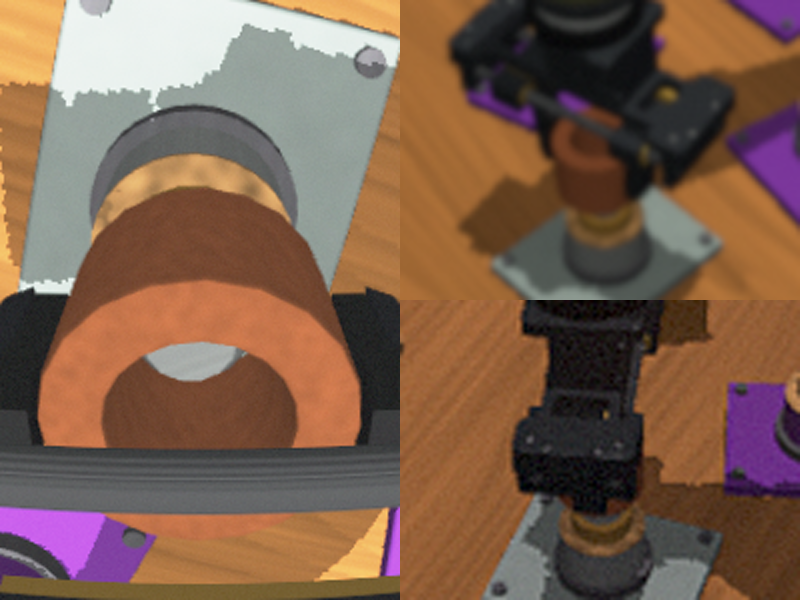

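The post's cone is now inside the bore, its top disc's lower edge at about (316.5,330). The shoulder is centred at x≈317 against x≈320 for the ring, so the post sits about 1.5 mm towards −y of the tool.

Run:
```python
from h import *
s=r.get_state()
x,f=ringoff([239.5,280,400.5,409.5],s,-.034)
e=wat((316.5,330),s,.105);print("ring",x,"post edge tool",shift(e,s))
a=np.linspace(0,6.283,90)
def g(c):
    p=np.array([wpix(np.array([c[0]+.029*np.cos(t),c[1]+.029*np.sin(t),.055]),s) for t in a]);return np.array([p[:,1].min()-(140+153/2),p[:,0].mean()-317])
o=least_squares(g,[.56,-.096]);print("cork",o.x,o.fun,"tool",shift((*o.x,.055),s))
```

```text
ring [-0.00191755  0.0013702  -0.03407697] post edge tool [-0.0122 -0.0002 -0.0024]
cork [ 0.56059372 -0.09504909] [1.13686838e-13 5.68434189e-14] tool [-0.0016 -0.0003  0.0476]
```

Emit:
{"fn": "carry_out", "kwargs": {"plan": [{"rot": [0,0,0],"xyz": [0,-0.001,0],"grip": 255},{"rot": [0,0,0],"xyz": [0,-0.0015,0.002],"grip": 255},{"rot": [0,0,0],"xyz": [0,-0.0015,0.005],"grip": 255},{"rot": [0,0,0],"xyz": [0,-0.0015,0.008],"grip": 255},{"rot": [0,0,0],"xyz": [0,-0.0015,0.011],"grip": 255},{"rot": [0,0,0],"xyz": [0,-0.0015,0.014],"grip": 255},{"rot": [0,0,0],"xyz": [0,-0.0015,0.016],"grip": 255},{"rot": [0,0,0],"xyz": [0,-0.0015,0.017],"grip": 255}]}}

```text
clock: 8.28
tool_pos: [0.5618, -0.0935, 0.0853]
eef_rot: [0.984, 0.176, -0.0, -0.0]
contact_force: [-0.1, 0.3, -2.1]
opening: 0.661
finger_force: 49.7
```

Emit:
{"fn": "carry_out", "kwargs": {"plan": [{"rot": [0,0,0],"xyz": [0,0,0.001],"grip": 255},{"rot": [0,0,0],"xyz": [0,0,0.002],"grip": 255},{"rot": [0,0,0],"xyz": [0,0,0.003],"grip": 255},{"rot": [0,0,0],"xyz": [0,0,0.004],"grip": 255},{"rot": [0,0,0],"xyz": [0,0,0.005],"grip": 255},{"rot": [0,0,0],"xyz": [0,0,0.006],"grip": 255},{"rot": [0,0,0],"xyz": [0,0,0.007],"grip": 255},{"rot": [0,0,0],"xyz": [0,0,0.007],"grip": 255}]}}

```text
clock: 8.95
tool_pos: [0.5621, -0.0935, 0.0788]
eef_rot: [0.984, 0.176, 0.0, 0.0]
contact_force: [-0.7, -0.2, 1.7]
opening: 0.66
finger_force: 49.7
```

Emit:
{"fn": "carry_out", "kwargs": {"plan": [{"rot": [0,0,0],"xyz": [0,0,0.001],"grip": 255},{"rot": [0,0,0],"xyz": [0,0,0.002],"grip": 255},{"rot": [0,0,0],"xyz": [0,0,0.003],"grip": 255},{"rot": [0,0,0],"xyz": [0,0,0.004],"grip": 255},{"rot": [0,0,0],"xyz": [0,0,0.005],"grip": 255},{"rot": [0,0,0],"xyz": [0,0,0.006],"grip": 255},{"rot": [0,0,0],"xyz": [0,0,0.007],"grip": 255},{"rot": [0,0,0],"xyz": [0,0,0.007],"grip": 255}]}}

```text
clock: 9.62
tool_pos: [0.5621, -0.0935, 0.0716]
eef_rot: [0.984, 0.176, 0.0, 0.0]
contact_force: [0.3, 0.1, 3.5]
opening: 0.66
finger_force: 49.7
```

Emit:
{"fn": "carry_out", "kwargs": {"plan": [{"rot": [0,0,0],"xyz": [0,0,0.0005],"grip": 255},{"rot": [0,0,0],"xyz": [0,0,0.001],"grip": 255},{"rot": [0,0,0],"xyz": [0,0,0.0015],"grip": 255},{"rot": [0,0,0],"xyz": [0,0,0.002],"grip": 255},{"rot": [0,0,0],"xyz": [0,0,0.002],"grip": 255}]}}

```text
clock: 10.03
tool_pos: [0.5621, -0.0935, 0.0697]
eef_rot: [0.984, 0.177, 0.0, 0.0]
contact_force: [-0.6, 1.0, 4.3]
opening: 0.658
finger_force: 49.7
```

Emit:
{"fn": "carry_out", "kwargs": {"plan": [{"rot": [0,0,0],"xyz": [0,0,0.0005],"grip": 255},{"rot": [0,0,0],"xyz": [0,0,0.001],"grip": 255},{"rot": [0,0,0],"xyz": [0,0,0.0015],"grip": 255},{"rot": [0,0,0],"xyz": [0,0,0.0015],"grip": 255}]}}

```text
clock: 10.37
tool_pos: [0.5621, -0.0935, 0.0682]
eef_rot: [0.984, 0.176, 0.0, 0.0]
contact_force: [-0.1, 0.3, 5.0]
opening: 0.655
finger_force: 49.7
```

Emit:
{"fn": "carry_out", "kwargs": {"plan": [{"rot": [0,0,0],"xyz": [0,0,0.0005],"grip": 255},{"rot": [0,0,0],"xyz": [0,0,0.001],"grip": 255},{"rot": [0,0,0],"xyz": [0,0,0.001],"grip": 255}]}}

```text
clock: 10.62
tool_pos: [0.5621, -0.0935, 0.0682]
eef_rot: [0.984, 0.176, 0.0, 0.0]
contact_force: [-2.9, 0.4, 12.0]
opening: 0.661
finger_force: 49.7
```

Force now climbs without travel, so the ring is on the stop. I'll press a bit more firmly.

Emit:
{"fn": "carry_out", "kwargs": {"plan": [{"rot": [0,0,0],"xyz": [0,0,0.0005],"grip": 255},{"rot": [0,0,0],"xyz": [0,0,0.001],"grip": 255},{"rot": [0,0,0],"xyz": [0,0,0.0015],"grip": 255},{"rot": [0,0,0],"xyz": [0,0,0.0015],"grip": 255},{"rot": [0,0,0],"xyz": [0,0,0.0015],"grip": 255}]}}

```text
clock: 11.03
tool_pos: [0.5621, -0.0935, 0.0681]
eef_rot: [0.984, 0.176, 0.0, 0.0]
contact_force: [-5.1, 0.3, 25.6]
opening: 0.657
finger_force: 49.7
```

Run:
```python
from h import *
w=cv2.cvtColor(r.snapshot("wrist"),cv2.COLOR_RGB2BGR)
a=cv2.cvtColor(r.snapshot("scene"),cv2.COLOR_RGB2BGR);b=cv2.cvtColor(r.snapshot("side"),cv2.COLOR_RGB2BGR)
z=lambda i,x0,y0:cv2.resize(i[y0:y0+90,x0:x0+120],(400,300),interpolation=cv2.INTER_CUBIC)
big=cv2.resize(w[140:440,220:420],(400,600),interpolation=cv2.INTER_CUBIC)
cv2.imwrite("pics/m6.png",np.hstack([big,np.vstack([z(a,240,180),z(b,250,165)])]))
for i in range(4): r.snapshot("side");s=r.get_state();print(s['tool_pos'],s['contact_force'],s['moment'])
```

```text
[ 0.56214939 -0.09354893  0.06809989] [-4.69736146  0.48833179 26.3304345 ] [ 0.4101739   1.25591202 -0.00324583]
[ 0.56214212 -0.09352369  0.0681059 ] [-4.1431151   0.83840957 25.17087689] [0.39147564 1.23838407 0.04075648]
[ 0.56212622 -0.09351805  0.06809705] [-5.37616043  0.80617216 26.02631203] [0.37024948 1.25274692 0.03423931]
[ 0.56212954 -0.09355197  0.06809146] [-5.19272333  0.06431688 25.71231528] [0.38189762 1.22509755 0.03538413]
```

View pics/m6.png

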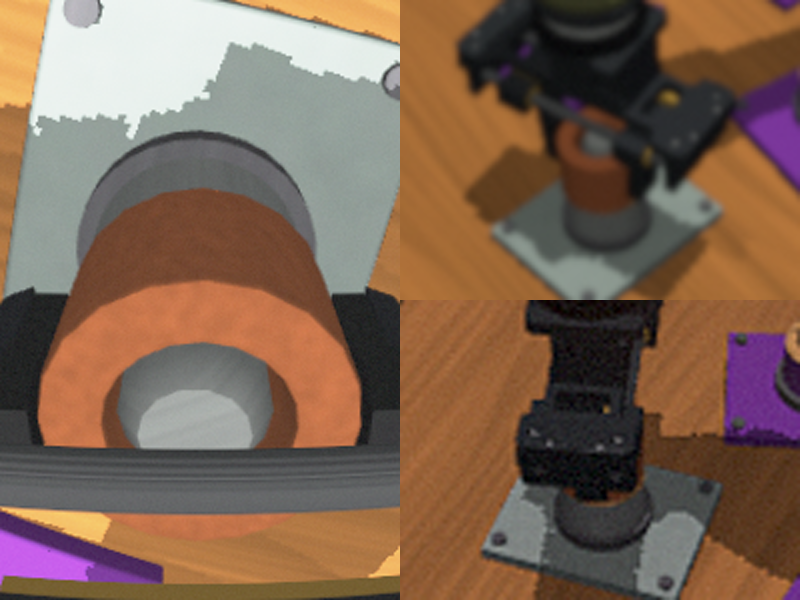

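The pictures show the ring sitting on the shoulder with no gap, and the post top level with the ring's top. The TCP is 55 mm above its grasp height, as it should be at home, with a steady push of about 26 N.

```bash
python3 -c "
from plant import r
print(r.finish_job())"
```

```text
the job is handed in; nothing more can be done
None
```

The tall ring is on the grey press's post, sitting fully home on the cork shoulder; I handed the job in with the gripper still holding it and pressing it down at about 26 N.

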